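# Clear the spice chest and hold its lid on the balance point

## Robot

A 6-joint arm with a two-finger parallel gripper is mounted at the origin on the work surface. World frame = base frame: x ahead of the robot, y to its left, z up, the work surface at z = 0. Lengths are in mm, angles in rad, forces in N, time in s.
With the tool pointing down it reaches from about 300 to 775 mm from the base axis. Payload 14.6 kg.
Tool frame: the origin (TCP) lies midway between the tips of the shut fingers; the grasp point (between the pads) lies 19 mm behind it (manip.grip_depth is the distance from the TCP to the grasp point, in mm); x points along the fingers, y is the direction in which the jaws open and shut, and the axes are right-handed (so a half turn about x gives the same grasp; the last joint's range is limited). The gripper opens to 94 mm and grips with 3 to 60 N. Pads are 16 mm wide; open, the fingers measure 119 mm over their backs; the gripper's body (75 mm by 177 mm) begins 78 mm behind the grasp point.
Start: joints at [1.225, 0.3, 1.521, -0, 1.321, -0.067], TCP at [151.359, 528.753, 205.446] pointing down, gripper open.
Joint ranges: [-3.03, 3.03], [-0.79, 2.21], [0.23, 2.52], [-1.04, 4.18], [0, 3.07], [-2.55, 2.55]. Speed limits (rad/s): [2.22, 2.22, 2.57, 3.14, 3.14, 3.14].

## Interface

Orientations are given as [roll, pitch, yaw] about the fixed x, y, z axes, in that order (R = Rz(yaw) Ry(pitch) Rx(roll)).
In Python, from cell import readout, cams, ticket, manip gives the robot as it stands. The module is installed in compiled form; this text tells all that it offers.
- The arm moves only by the tool apply_moves, never from a script. Its argument "plan" is one flat list of numbers, 7 for each row, row after row: the turn, a rotation vector about the tool's x, y, z in rad, then the shift along the tool's x, y, z in m, then the opening in per cent of the stroke, from 0 (shut) to 100 (fully open). In form: [wx, wy, wz, x, y, z, fingers, wx, wy, wz, x, y, z, fingers, ...]. A call has 1 to 5 rows; each row shifts and turns the commanded pose from where the row before left it, along the tool's axes as they then stand; what a row does not reach is not made up. A row lasts 1/8 s, in which the tool goes at most 62.5 mm and 10.7 degrees, less where a joint would pass 70% of its speed; a pose out of reach is approached as far as the arm can. A call with a gripper value outside its range is refused whole. The fingers move at their own pace and stop on an object; "force" is the grip in N (left out, the last holds). Time passes only in rows, so rows that do not move let the fingers close. It gives the time, the measured TCP pose, the force and the opening at its end, in the units of the state.
- readout.read_state(): the state, without advancing time (a new reading comes with each control period).
- cams.camera(name): name is "scene" or "top" or "wrist"; returns a dict with "image" (480x640x3 uint8, red, green, blue), "fovy" (degrees; the focal length in pixels is half the picture's height over the tangent of half this angle, whatever the lens; pixels are square), "cx", "cy" (the principal point, pixels), "position" and "orientation" of the camera in the world; the wrist camera has in their place "T_tool_cam" (4x4, takes a point from camera to tool coordinates, whose origin is the TCP and whose axes are the tool frame's). Camera axes: x right, y down, z forward; pixel columns grow to the right and rows downward; lengths in mm; the calibration is good to about 2 mm. A picture is of the moment at which its call begins: read the wrist's pose just before it. There is no depth.
- ticket.sign_off(): hands the job in, once; it reports no verdict.
The state is a dict: "clock": time; "joints": joint angles; "qd": joint speeds; "effort": joint torques, N m; "eef_pos": TCP position; "eef_rot": TCP orientation; "wrist_force": force on the tool from outside, world axes, zero at the start; "moment": the same for the moment, N m; "finger_gap": finger opening in mm.
Only numpy, scipy, OpenCV 4.12 (cv2) and the standard library are available. Lean on these libraries where they do the work, as an engineer would, in place of code of your own. Each camera call takes 0.05 s, during which the arm holds its last target.

## Task

Take the steel tumbler off the lid of the wooden chest and stand it upright on the round metal tray, leaving the lid shut meanwhile. Then take the lid by its bar handle, swing it up smoothly and finish with it standing on its balance point (a little short of upright), still gripped by the handle and kept still there, so that the cook can reach in with both hands: there is no stay, so it must neither drop shut nor go over backwards towards the two jars. Set the tumbler down rather than dropping it, and leave the jars and the saucepan alone.

Things in the scene. Friction and masses are not known exactly. Their poses are not given: they have to be found in the camera images.
- chest: Dark wooden dry-goods chest with iron corners, 180 mm deep (its x), 290 mm wide (its y), 130 mm high without the lid. It does not move. Origin: centre of its underside, on the bench. Its x axis points from the front (the handle side, towards the robot) to the hinged back, y along its width, z up.
- lid (a joint): Angle of the chest's lid about its hinge, rad: 0 shut (level), growing as the front edge is lifted up and back; pi/2 would be upright, 2.6 flung right back. The lid is a lighter brown board 188 mm by 302 mm, 12 mm thick, 0.42 to 0.66 kg with its handle, on a free, almost frictionless hinge with no stay or spring: left alone it falls shut below and falls back above its balance point, which lies at 1.44 rad (82.5 degrees).
- hinge (a point): Middle of the lid's hinge line, which runs along the chest's y axis at the chest's back top edge: 90 mm behind the chest's origin and 130.5 mm above the bench, level with the lid's underside.
- handle (a point): Steel grab handle fixed on top of the lid: a round bar (handle_bar) 12 mm thick and 120 mm long along the chest's y axis, on two feet. Origin: middle of the bar's axis, 45 mm above the lid's top face (39 mm of finger room under the bar). With the lid shut it lies 150 mm in front of the hinge and 57 mm above it; it swings round the hinge with the lid. The bar can turn between the fingers, so the hand may keep pointing down all the way.
- tumbler: Polished steel drinking tumbler, open at the top, 100 mm high, 66 mm across the rim and 52 mm across the base, 0.08 to 0.17 kg. Origin: centre of its underside; z up. It starts standing on the lid behind the handle, its foot 142.5 mm above the bench.
- tray: Round aluminium tray, 200 mm across, rim 14 mm high, flat inner floor about 170 mm across and 4 mm above the bench, lying on the bench to one side of the chest (left or right varies). Origin: centre of its underside.
- saucepan: Steel saucepan, 160 mm across, 75 mm high, with a 130 mm long straight handle that rises to 86 mm and points along its -x axis; on the bench on the other side of the chest from the tray. Origin: centre of its underside. Not to be disturbed.
- green_jar: Glass storage jar with a green cap, 76 mm across, 130 mm high, standing just behind the chest. Origin: centre of its underside. Not to be disturbed.
- red_jar: White storage jar with a red cap, 76 mm across, 130 mm high, standing just behind the chest. Origin: centre of its underside. Not to be disturbed.

How it is judged:
By the outcome, as a careful person would: the job done as asked, in the order asked, and still so for the second after the job is handed in, while the arm keeps its last pose, push and grip.
It also fails if it takes over 59 s, if anything falls off the work surface, if the arm or the gripper's body presses on something with over 40 N, if the wrist force passes 120 N, or if a joint passes its speed limit or range.

## Working session

There is one attempt and no reset: what is moved stays moved. The work goes in short steps, Python scripts to look and compute and a tool call to move; the robot and the scene stay as the last step left them, time stands still between calls to the robot, and variables do not carry over. Pictures are saved under pics/ and viewed, and the job is handed in when it is done.

Besides the shell and the picture viewer there is one more tool, called after "Call:" as name(argument=value, ...) on one line, values as JSON. apply_moves: Moves the arm, as the interface text tells. Its arguments: {"type":"object","properties":{"plan":{"type":"array","items":{"type":"number"}},"force":{"type":"number"}},"required":["plan"]}

```bash
mkdir -p pics; ls; python3 - <<'E'
from cell import readout, cams, ticket, manip
import cv2
print(readout.read_state()); print(manip.grip_depth)
for n in ["scene","top","wrist"]:
    c=cams.camera(n); cv2.imwrite(f"pics/{n}0.png",c["image"][:,:,::-1])
    print(n,{k:v for k,v in c.items() if k!="image"})
E
```

```text
pics
{'clock': 0.0, 'joints': array([ 1.22540563e+00,  3.00482999e-01,  1.52160196e+00, -1.34477368e-05,
        1.32068355e+00, -6.66027817e-02]), 'qd': array([-1.27756510e-03, -1.20661399e-03,  1.14750189e-04, -5.48680082e-04,
        8.95007191e-04,  1.29510625e-05]), 'effort': array([-2.14758670e-04, -5.31811917e+01, -3.52731693e+01,  7.06837233e-02,
        2.44475668e-02, -1.32250907e-04]), 'eef_pos': array([151.27158138, 528.50945853, 204.87096898]), 'eef_rot': array([-1.62632214,  1.5696204 , -1.90510672]), 'wrist_force': array([-0.71893971,  0.09708657,  0.77857499]), 'moment': array([-0.0303943 ,  0.0275018 ,  0.02760693]), 'finger_gap': 93.98544706130158}
18.8
scene {'fovy': 52.7002901902398, 'cx': 319.00517163541303, 'cy': 239.84438962938435, 'position': array([1087.07613961,  696.91499844,  862.41765386]), 'orientation': array([-2.29447852,  0.01019847,  2.50178364])}
top {'fovy': 48.69736416779559, 'cx': 319.56340827263324, 'cy': 235.6392667953204, 'position': array([ 389.88900101,   32.81249719, 1237.1989139 ]), 'orientation': array([-2.95471525,  0.00805368, -1.56457991])}
wrist {'fovy': 60.97669566626586, 'cx': 326.8021312942091, 'cy': 234.62923015457613, 'T_tool_cam': array([[ 2.87494610e-04, -2.86633495e-01,  9.58040269e-01,
        -1.78924200e+02],
       [ 9.99999927e-01,  3.21806944e-04, -2.03805567e-04,
         9.04179839e-01],
       [-2.49886509e-04,  9.58040258e-01,  2.86633566e-01,
        -8.33288175e+01],
       [ 0.00000000e+00,  0.00000000e+00,  0.00000000e+00,
         1.00000000e+00]])}
```

View pics/scene0.png

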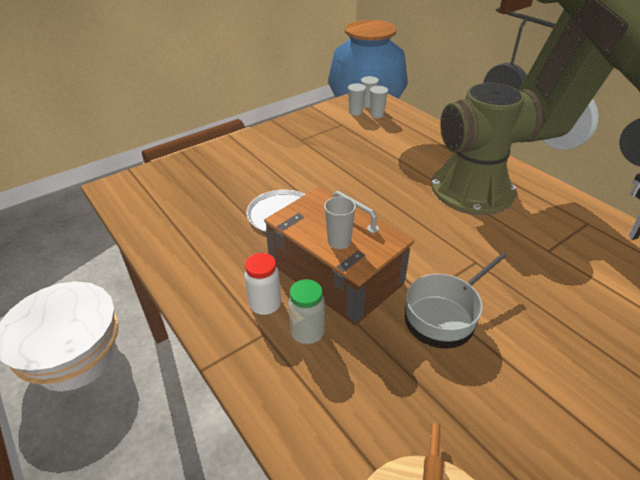

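View pics/top0.png

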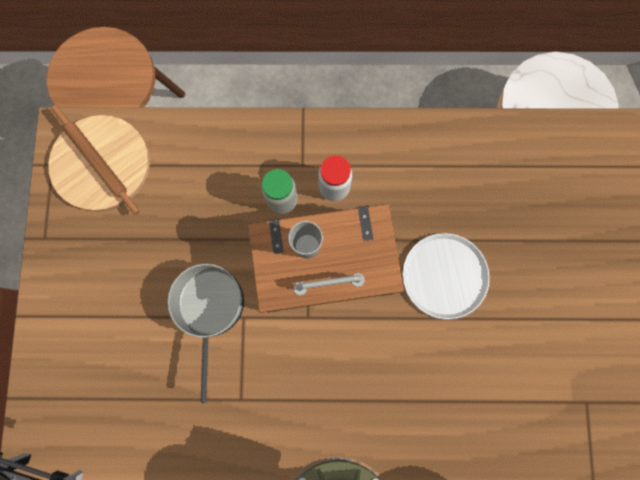

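View pics/wrist0.png

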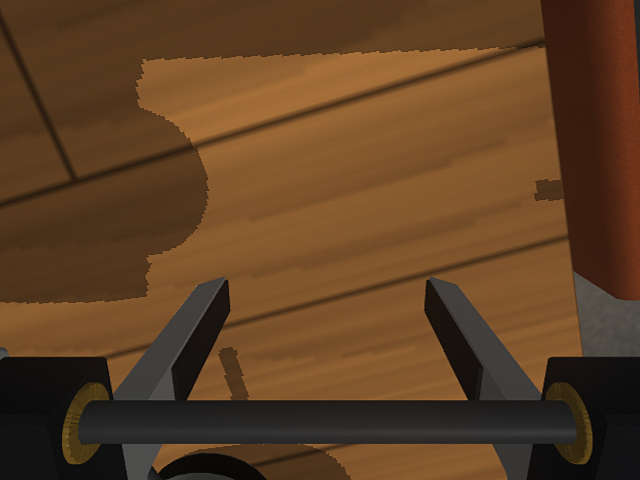

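The scene shows the tumbler on the lid near (340,220), with the jars behind the chest at (262,283) and (306,311). In the top view the tumbler is at (305,240), the handle bar runs from (300,288) to (357,280), the tray is at (446,276), the pan at (205,300) and the jars at (279,190) and (336,178). I'll zoom in to pick points.

```bash
cat > h.py <<'E'
import numpy as np, cv2
from scipy.spatial.transform import Rotation as R
from cell import readout, cams
def cam(n):
    s=readout.read_state(); c=cams.camera(n)
    f=240/np.tan(np.radians(c["fovy"])/2)
    if n=="wrist":
        T=np.eye(4);T[:3,:3]=R.from_euler('xyz',s["eef_rot"]).as_matrix();T[:3,3]=s["eef_pos"]
        T=T@c["T_tool_cam"]
    else:
        T=np.eye(4);T[:3,:3]=R.from_euler('xyz',c["orientation"]).as_matrix();T[:3,3]=c["position"]
    return dict(im=c["image"][:,:,::-1].copy(),f=f,cx=c["cx"],cy=c["cy"],T=T)
def ray(c,u,v):
    d=c["T"][:3,:3]@np.array([(u-c["cx"])/c["f"],(v-c["cy"])/c["f"],1]);return c["T"][:3,3],d/np.linalg.norm(d)
def onz(c,u,v,z):
    o,d=ray(c,u,v);return o+d*(z-o[2])/d[2]
def tri(c1,p1,c2,p2):
    o1,d1=ray(c1,*p1);o2,d2=ray(c2,*p2)
    A=np.stack([d1,-d2],1);t=np.linalg.lstsq(A,o2-o1,rcond=None)[0]
    a,b=o1+t[0]*d1,o2+t[1]*d2
    return (a+b)/2,np.linalg.norm(a-b)
def proj(c,P):
    p=np.linalg.inv(c["T"])@np.append(P,1);return c["f"]*p[0]/p[2]+c["cx"],c["f"]*p[1]/p[2]+c["cy"]
E
python3 - <<'E'
import cv2
a=cv2.imread("pics/top0.png");cv2.imwrite("pics/top0z.png",cv2.resize(a[160:330,240:440],None,fx=4,fy=3.5,interpolation=cv2.INTER_CUBIC) if 0 else cv2.resize(a[180:330,240:440],None,fx=4,fy=4,interpolation=cv2.INTER_CUBIC))
a=cv2.imread("pics/scene0.png");cv2.imwrite("pics/scene0z.png",cv2.resize(a[180:330,240:440],None,fx=4,fy=4,interpolation=cv2.INTER_CUBIC))
E
```

```text
(no output)
```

View pics/top0z.png

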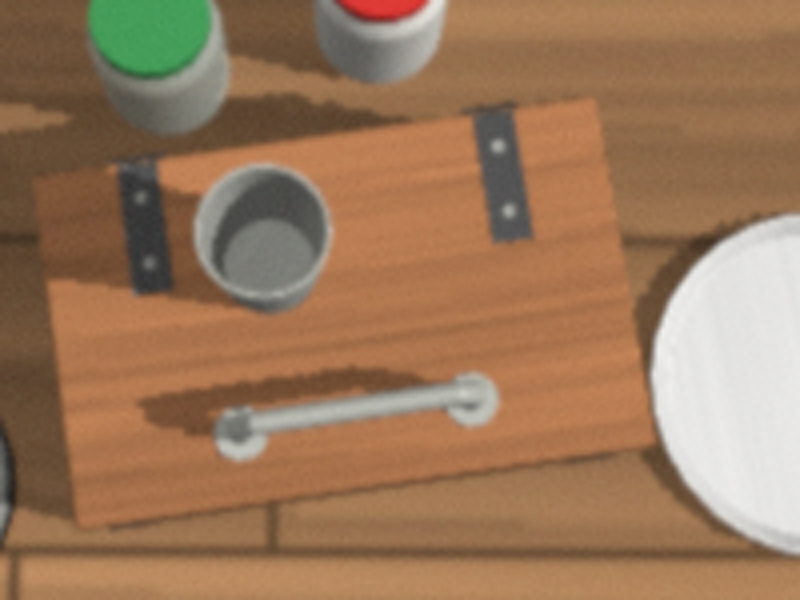

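View pics/scene0z.png

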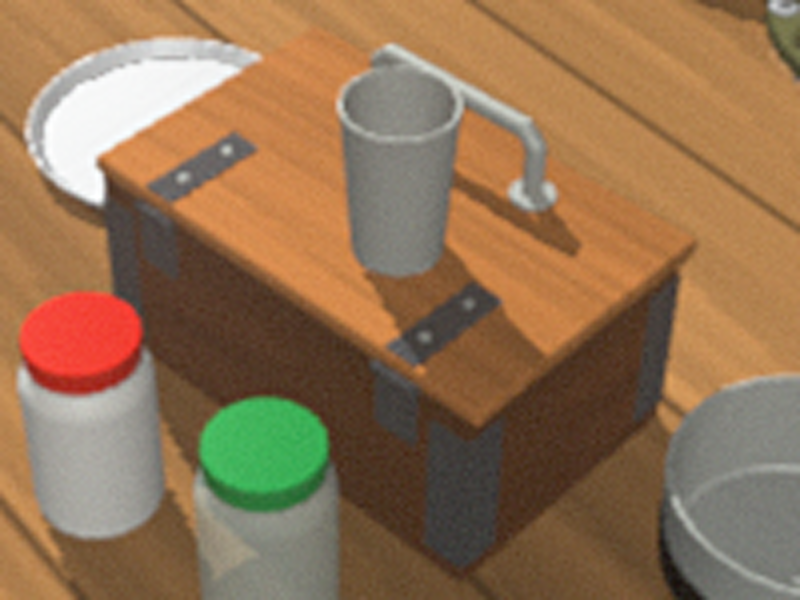

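```bash
python3 - <<'E'
from h import *
t=cam("top");s=cam("scene")
Z=lambda x,y:(240+(x-1.5)/4,180+(y-1.5)/4)
cor={"backL":((36,180),(477,428)),"backR":((597,98),(100,162)),"frontR":((653,445),(312,25)),"frontL":((83,527),(695,243))}
P={}
for k,(a,b) in cor.items():
    P[k],e=tri(t,Z(*a),s,Z(*b));print(k,P[k].round(1),round(e,1), onz(t,*Z(*a),142.5).round(1))
rim,e=tri(t,Z(264,228),s,Z(400,102));print("rim",rim.round(1),e)
for x in(195,331): print(onz(t,*Z(x,228),242.5).round(1))
for x in(338,462): print(onz(s,*Z(x,102),242.5).round(1))
print("base scene",onz(s,*Z(398,250),142.5).round(1))
for a,b in (((240,418),(530,128)),((472,386),(385,52))):
    p,e=tri(t,Z(*a),s,Z(*b));print("bar",p.round(1),round(e,1),onz(t,*Z(*a),187.5).round(1))
# tray
m=cv2.inRange(cv2.cvtColor(t["im"],cv2.COLOR_BGR2HSV),(0,0,140),(180,50,255));m[:, :400]=0;m[:220]=0;m[330:]=0
c=max(cv2.findContours(m,0,2)[0],key=cv2.contourArea);el=cv2.fitEllipse(cv2.convexHull(c));print(el)
p=onz(t,*el[0],12);print("tray",p.round(1),onz(t,el[0][0]-el[1][1]/2,el[0][1],14).round(1),onz(t,el[0][0]+el[1][1]/2,el[0][1],14).round(1),"scene",proj(s,p))
for n,lo,hi in(("green",(45,100,60),(80,255,255)),("red",(0,200,150),(4,255,255))):
    q=[]
    for c_ in(t,s):
        m=cv2.inRange(cv2.cvtColor(c_["im"],cv2.COLOR_BGR2HSV),lo,hi)
        c=max(cv2.findContours(m,0,2)[0],key=cv2.contourArea);q.append(cv2.minEnclosingCircle(c)[0]);
    print(n,q,tri(t,q[0],s,q[1]),onz(t,*q[0],130))
E
```

```text
backL [621.5 194.8 132.2] 1.2 [619.8 192.8 142.5]
backR [ 665.  -102.8  137.5] 4.7 [ 665.6 -103.8  142.5]
frontR [ 483.1 -130.3  142.1] 3.0 [ 482.  -129.2  142.5]
frontL [437.7 164.6 138.9] 2.8 [438.5 163.1 142.5]
rim [574.9  69.1 244.1] 1.7742803891975307
[575.7 101.5 242.5]
[576.   36.6 242.5]
[598.9  48.4 242.5]
[547.2  88.  242.5]
base scene [575.4  72.3 142.5]
bar [489.8  81.1 193.6] 0.1 [490.4  81.4 187.5]
bar [505.5 -32.3 187.7] 3.7 [506.9 -33.5 187.5]
((445.50634765625, 275.8712463378906), (84.63378143310547, 88.54015350341797), 130.90415954589844)
tray [ 528.1 -247.8   12. ] [ 527.4 -145.3   14. ] [ 528.5 -349.4   14. ] scene (np.float64(281.48731974809283), np.float64(210.15371739584094))
green [(276.9356384277344, 183.51980590820312), (305.62677001953125, 291.9366149902344)] (array([714.20152413, 136.71153335, 126.90243285]), np.float64(0.9773274296985932)) [713.66967018 136.09905258 130.        ]Traceback (most recent call last):
  File "<stdin>", line 22, in <module>
ValueError: max() iterable argument is empty
```

Heights agree with the text: rim 244 against 242.5, lid about 140, bar 188–193. The chest yaw is about 0.15. Next I'll compute the moves in the tool frame.

```bash
cat >> h.py <<'E'
def togo(pos,yaw):
    """pos target of TCP; tool x down, tool y at heading yaw (half turn ambiguous)."""
    s=readout.read_state();M=R.from_euler('xyz',s["eef_rot"]).as_matrix();p=s["eef_pos"]
    x=np.array([0,0,-1.]);y=np.array([np.cos(yaw),np.sin(yaw),0]);T=np.stack([x,y,np.cross(x,y)],1)
    print("t",s["clock"],"pos",p.round(1),"q",s["joints"].round(2),"F",s["wrist_force"].round(1),"gap",round(s["finger_gap"],1))
    print("toolx",M[:,0].round(3),"tooly",M[:,1].round(3),"toolz",M[:,2].round(3))
    print("rotvec",R.from_matrix(M.T@T).as_rotvec().round(4),"shift now-axes mm",(M.T@(np.array(pos)-p)).round(1),"shift in target axes",(T.T@(np.array(pos)-p)).round(1))
E
python3 -c "
from h import *
togo([575.5,69.5,290],np.pi/2+.15);togo([575.5,69.5,290],-np.pi/2+.15)"
```

```text
t 0.25 pos [151.3 528.7 205.2] q [ 1.23  0.3   1.52  0.    1.32 -0.07] F [ 0.  -0.1 -0.3] gap 94.2
toolx [-0. -0. -1.] tooly [ 0.275  0.961 -0.001] toolz [ 0.961 -0.275 -0.   ]
rotvec [-4.288e-01 -2.000e-04  5.000e-04] shift now-axes mm [ -84.6 -324.7  534.2] shift in target axes [ -84.8 -517.4  350.8]
t 0.25 pos [151.3 528.7 205.2] q [ 1.23  0.3   1.52  0.    1.32 -0.07] F [ 0.  -0.1 -0.3] gap 94.2
toolx [-0. -0. -1.] tooly [ 0.275  0.961 -0.001] toolz [ 0.961 -0.275 -0.   ]
rotvec [2.7128e+00 7.0000e-04 2.0000e-04] shift now-axes mm [ -84.6 -324.7  534.2] shift in target axes [ -84.8  517.4 -350.8]
```

Call:
apply_moves(plan=[-0.14,0,0,-0.028,0,0,100,-0.14,0,0,-0.028,0,0,100,-0.149,0,0,-0.03,0,0,100,0,0,0,0,-0.03,0.02,100,0,0,0,0,-0.045,0.03,100])

```text
clock: 0.88
eef_pos: [212.1, 461.6, 291.3]
eef_rot: [-2.785, 1.571, -2.633]
wrist_force: [0.8, 0.7, -0.4]
finger_gap: 93.8
```

Call:
apply_moves(plan=[0,0,0,0,-0.045,0.03,100,0,0,0,0,-0.045,0.03,100,0,0,0,0,-0.045,0.03,100,0,0,0,0,-0.045,0.03,100,0,0,0,0,-0.045,0.03,100])

```text
clock: 1.5
eef_pos: [394.9, 260.6, 291.6]
eef_rot: [0.303, 1.57, 0.453]
wrist_force: [1.3, 1.2, 0.7]
finger_gap: 93.6
```

Call:
apply_moves(plan=[0,0,0,0,-0.045,0.03,100,0,0,0,0,-0.045,0.03,100,0,0,0,0,-0.025,0.016,100,0,0,0,0,0,0,100,0,0,0,0,0,0,100])

```text
clock: 2.12
eef_pos: [485.9, 160.3, 291.4]
eef_rot: [2.537, 1.571, 2.688]
wrist_force: [0.6, -0.3, 0.2]
finger_gap: 94.2
```

```bash
python3 -c "
from h import *
togo([575.5,69.5,290],np.pi/2+.15)
c=cam('wrist');cv2.imwrite('pics/w1.png',c['im']);print(proj(c,[575.5,69.5,242.5]))"
```

```text
t 2.125 pos [485.9 160.3 291.4] q [ 0.25  0.16  1.49  0.    1.49 -1.47] F [ 0.6 -0.3  0.2] gap 94.2
toolx [-0.  0. -1.] tooly [-0.15   0.989  0.   ] toolz [ 0.989  0.15  -0.   ]
rotvec [ 0.0004 -0.0002 -0.0001] shift now-axes mm [   1.4 -103.2   75. ] shift in target axes [   1.4 -103.1   75. ]
(np.float64(166.35964113839054), np.float64(367.7449172568575))
```

View pics/w1.png

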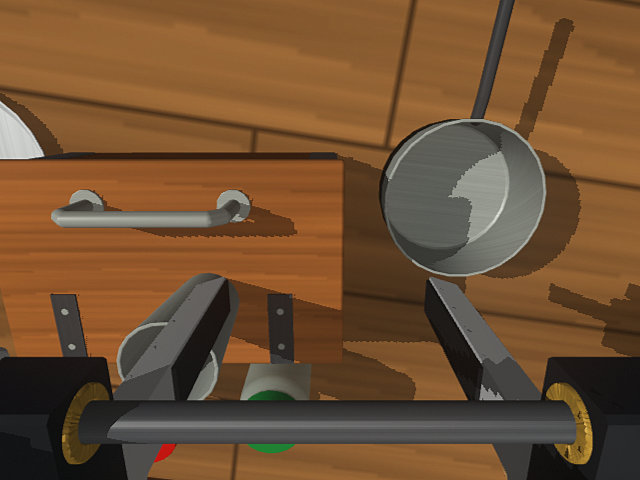

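The wrist view shows the tumbler rim centred near (167,365), which matches the predicted (166,368). The bar is level in the image, so the yaw is right.

Call:
apply_moves(plan=[0,0,0,0,-0.03,0.022,100,0,0,0,0,-0.03,0.022,100,0,0,0,0,-0.025,0.018,100,0,0,0,0,-0.018,0.013,100,0,0,0,0,0,0,100])

```text
clock: 2.8
eef_pos: [576.0, 69.3, 291.2]
eef_rot: [3.062, 1.57, -3.071]
wrist_force: [-0.6, 0.0, -0.8]
finger_gap: 93.8
```

```bash
python3 -c "
from h import *
togo([575.5,69.5,181],np.pi/2+.15)
c=cam('wrist');cv2.imwrite('pics/w2.png',c['im']);print(proj(c,[575.5,69.5,242.5]),proj(c,[575.5,69.5,142.5]))
c=cam('scene');cv2.imwrite('pics/s2.png',c['im'])"
```

```text
t 2.8 pos [576.   69.3 291.2] q [ 0.06  0.32  1.3  -0.    1.52 -1.66] F [-0.6  0.  -0.8] gap 93.8
toolx [-0. -0. -1.] tooly [-0.15   0.989  0.   ] toolz [ 0.989  0.15  -0.   ]
rotvec [ 0.0001 -0.0004 -0.    ] shift now-axes mm [110.2   0.2  -0.4] shift in target axes [110.2   0.2  -0.5]
(np.float64(326.2922889103526), np.float64(258.0415240772826)) (np.float64(326.46810770553736), np.float64(216.843783407992))
```

View pics/w2.png

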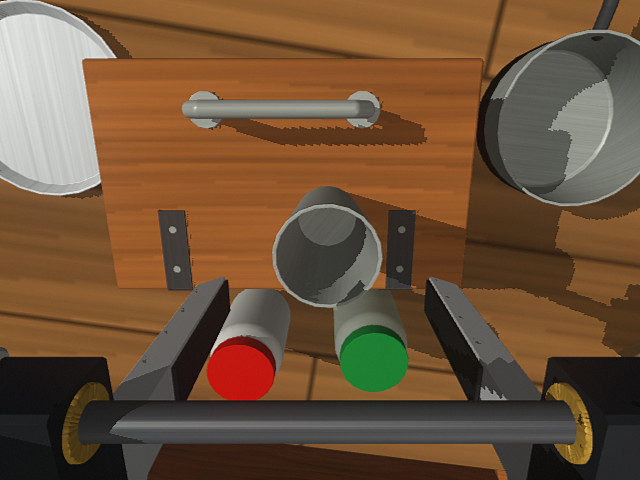

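View pics/s2.png

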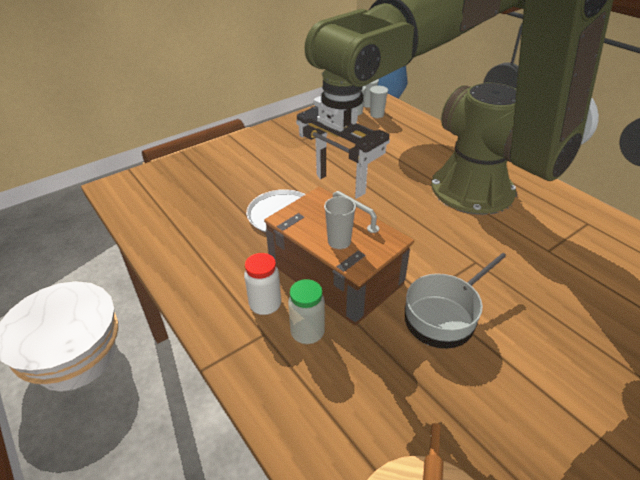

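The rim in the wrist view is at (328,256) against a predicted (326,258), so it is within about 1 mm. I'm descending.

Call:
apply_moves(plan=[0,0,0,0.03,0.001,-0.001,100,0,0,0,0.035,0,0,100,0,0,0,0.03,0,0,100,0,0,0,0.015,0,0,100,0,0,0,0,0,0,100])

```text
clock: 3.52
eef_pos: [574.4, 70.5, 181.4]
eef_rot: [2.999, 1.57, -3.133]
wrist_force: [0.5, -0.9, 0.2]
finger_gap: 93.8
```

Call:
apply_moves(plan=[0,0,0,0,0,0,45,0,0,0,0,0,0,45,0,0,0,0,0,0,45,0,0,0,0,0,0,45,0,0,0,0,0,0,45], force=15)

```text
clock: 4.15
eef_pos: [575.0, 69.9, 181.9]
eef_rot: [-0.206, 1.57, -0.056]
wrist_force: [1.1, -0.8, 4.3]
finger_gap: 65.8
```

```bash
python3 -c "
from h import *
togo([575.5,69.5,181],np.pi/2+.15)
c=cam('wrist');cv2.imwrite('pics/w3.png',c['im'])"
```

```text
t 4.15 pos [575.   69.9 181.9] q [ 0.06  0.38  1.47 -0.    1.29 -1.66] F [ 1.1 -0.8  4.3] gap 65.8
toolx [ 0.001 -0.    -1.   ] tooly [-0.15   0.989 -0.   ] toolz [0.989 0.15  0.001]
rotvec [0.0002 0.0009 0.0002] shift now-axes mm [ 0.9 -0.5  0.4] shift in target axes [ 0.9 -0.5  0.4]
```

View pics/w3.png

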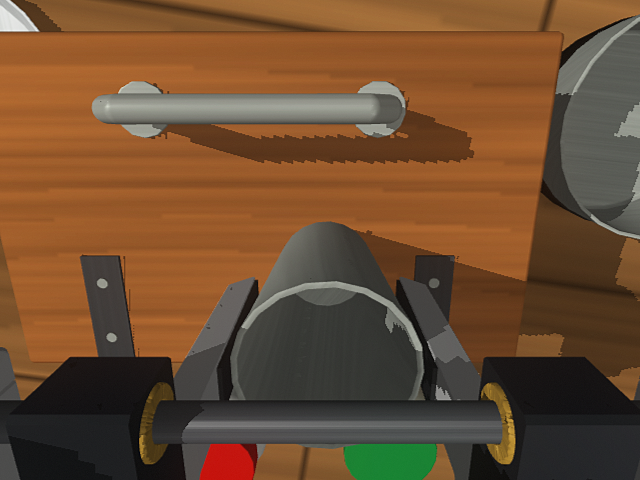

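Call:
apply_moves(plan=[0,0,0,0,0,0,45,0,0,0,0,0,0,45], force=15)

```text
clock: 4.45
eef_pos: [575.0, 69.9, 181.9]
eef_rot: [-0.279, 1.57, -0.129]
wrist_force: [-0.0, -1.5, 5.6]
finger_gap: 65.5
```

The gap stopped at 65.5 mm, so the straight fingers are touching only the wider rim, above the pads. I'll regrip higher so the pads meet the rim.

Call:
apply_moves(plan=[0,0,0,0,0,0,85,0,0,0,0,0,0,85,0,0,0,-0.01,0,0,85,0,0,0,-0.013,0,0,85,0,0,0,-0.01,0,0,85])

```text
clock: 5.08
eef_pos: [575.0, 70.0, 215.9]
eef_rot: [-0.083, 1.57, 0.067]
wrist_force: [0.2, 1.1, -0.4]
finger_gap: 79.9
```

Call:
apply_moves(plan=[0,0,0,0,0,0,45,0,0,0,0,0,0,45,0,0,0,0,0,0,45,0,0,0,0,0,0,45,0,0,0,0,0,0,45], force=15)

```text
clock: 5.7
eef_pos: [574.8, 69.9, 214.4]
eef_rot: [-1.134, 1.571, -0.984]
wrist_force: [0.1, -0.5, 2.6]
finger_gap: 65.8
```

```bash
python3 -c "
from h import *
togo([575.5,69.5,181],np.pi/2+.15)
c=cam('wrist');cv2.imwrite('pics/w4.png',c['im'])
c=cam('scene');cv2.imwrite('pics/s4.png',cv2.resize(c['im'][80:330,240:480],None,fx=2.4,fy=2.4))"
```

```text
t 5.7 pos [574.8  69.9 214.4] q [ 0.06  0.36  1.42 -0.    1.36 -1.66] F [ 0.1 -0.5  2.6] gap 65.8
toolx [ 0. -0. -1.] tooly [-0.15   0.989 -0.   ] toolz [0.989 0.15  0.   ]
rotvec [0.0001 0.     0.    ] shift now-axes mm [33.4 -0.5  0.6] shift in target axes [33.4 -0.5  0.6]
```

View pics/w4.png

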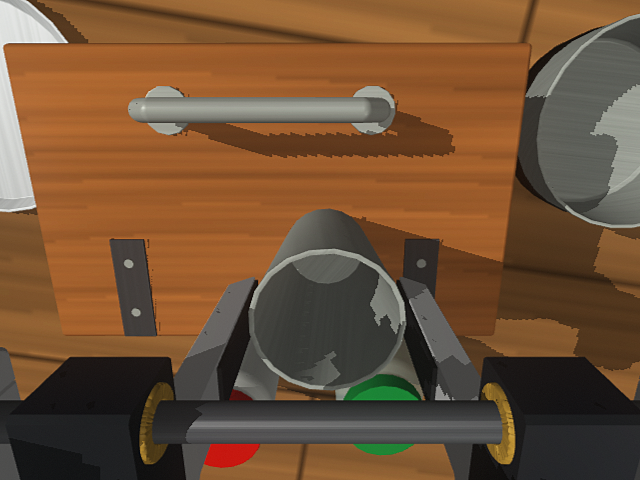

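View pics/s4.png

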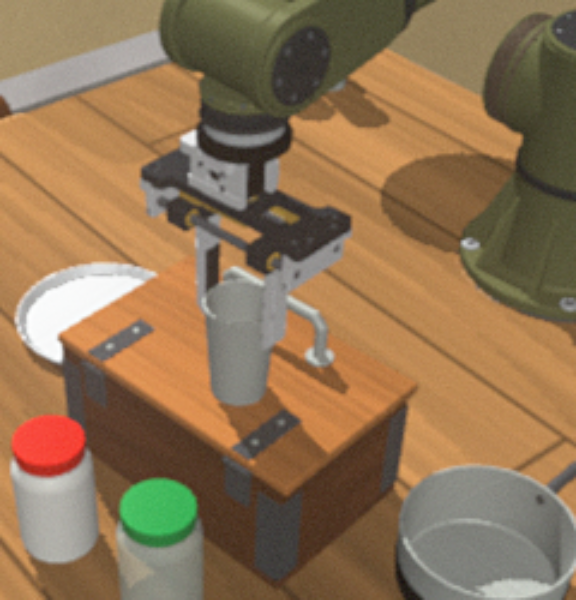

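The pads now close on the rim with a gap of 65.8 mm. Lifting.

Call:
apply_moves(plan=[0,0,0,-0.01,0,0,45,0,0,0,-0.02,0,0,45,0,0,0,-0.025,0,0,45,0,0,0,-0.025,0,0,45,0,0,0,-0.01,0,0,45], force=20)

```text
clock: 6.42
eef_pos: [574.9, 70.1, 305.9]
eef_rot: [-0.019, 1.569, 0.131]
wrist_force: [0.1, -0.2, -0.6]
finger_gap: 65.5
```

```bash
python3 -c "
from h import *
togo([528,-248,305],np.pi/2+.15)
c=cam('wrist');cv2.imwrite('pics/w5.png',c['im'])
c=cam('scene');cv2.imwrite('pics/s5.png',cv2.resize(c['im'][80:330,240:480],None,fx=2.4,fy=2.4))"
```

```text
t 6.425 pos [574.9  70.1 305.9] q [ 0.06  0.31  1.27  0.    1.55 -1.66] F [ 0.1 -0.2 -0.6] gap 65.5
toolx [ 0.002  0.    -1.   ] tooly [-0.15   0.989 -0.   ] toolz [0.989 0.15  0.002]
rotvec [0.0003 0.0016 0.    ] shift now-axes mm [   0.8 -307.4  -94. ] shift in target axes [   0.9 -307.5  -93.9]
```

View pics/s5.png

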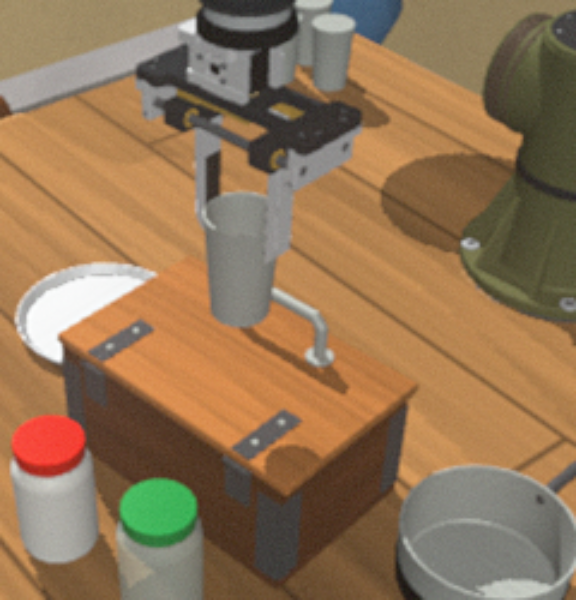

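View pics/w5.png

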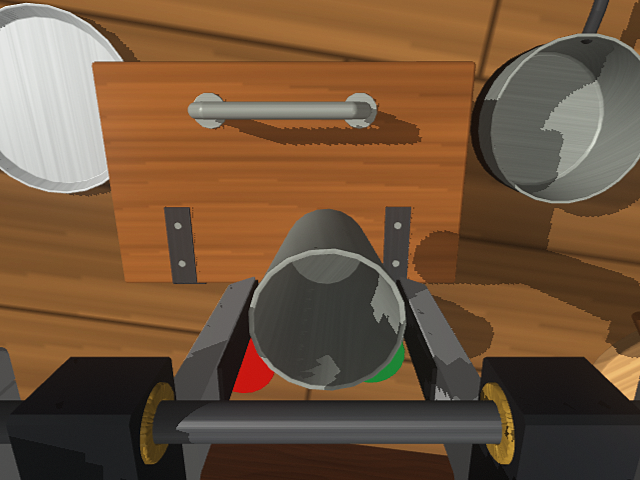

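The tumbler is lifted and hangs upright. I'll carry it to the tray at a foot height of about 234, above the bar.

Call:
apply_moves(plan=[0,0,0,0,-0.015,-0.005,45,0,0,0,0,-0.025,-0.008,45,0,0,0,0,-0.03,-0.009,45,0,0,0,0,-0.035,-0.011,45,0,0,0,0,-0.035,-0.011,45])

```text
clock: 7.15
eef_pos: [551.4, -77.0, 303.4]
eef_rot: [2.882, 1.569, 3.032]
wrist_force: [0.2, -1.0, -2.6]
finger_gap: 65.6
```

Call:
apply_moves(plan=[0,0,0,0,-0.035,-0.011,45,0,0,0,0,-0.035,-0.011,45,0,0,0,0,-0.035,-0.011,45,0,0,0,0,-0.03,-0.009,45,0,0,0,0,-0.02,-0.006,45])

```text
clock: 7.78
eef_pos: [527.0, -237.3, 303.5]
eef_rot: [2.566, 1.569, 2.714]
wrist_force: [0.4, 0.2, -0.6]
finger_gap: 65.5
```

Call:
apply_moves(plan=[0,0,0,0,-0.012,-0.003,45,0,0,0,0,0,0,45])

```text
clock: 8.02
eef_pos: [526.7, -248.1, 304.1]
eef_rot: [2.316, 1.57, 2.466]
wrist_force: [-0.2, 0.4, -1.5]
finger_gap: 65.2
```

```bash
python3 -c "
from h import *
togo([528,-248,76],np.pi/2+.15)
c=cam('wrist');cv2.imwrite('pics/w6.png',c['im']); print(proj(c,[528,-248,4]))
c=cam('top');cv2.imwrite('pics/t6.png',c['im'])"
```

```text
t 8.025 pos [ 526.7 -248.1  304.1] q [-0.5   0.32  1.27  0.    1.55 -2.22] F [-0.2  0.4 -1.5] gap 65.2
toolx [-0.  0. -1.] tooly [-0.149  0.989  0.   ] toolz [ 0.989  0.149 -0.   ]
rotvec [-0.0004 -0.0004 -0.0004] shift now-axes mm [ 2.281e+02 -2.000e-01  1.400e+00] shift in target axes [ 2.281e+02 -1.000e-01  1.300e+00]
(np.float64(326.21174326625675), np.float64(187.0662539374535))
```

View pics/w6.png

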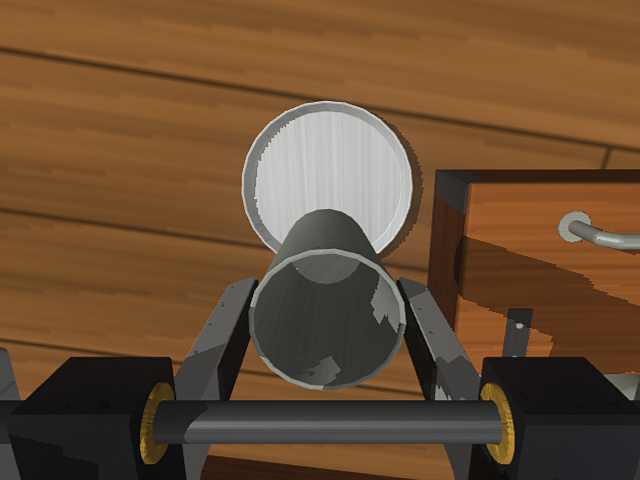

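View pics/t6.png

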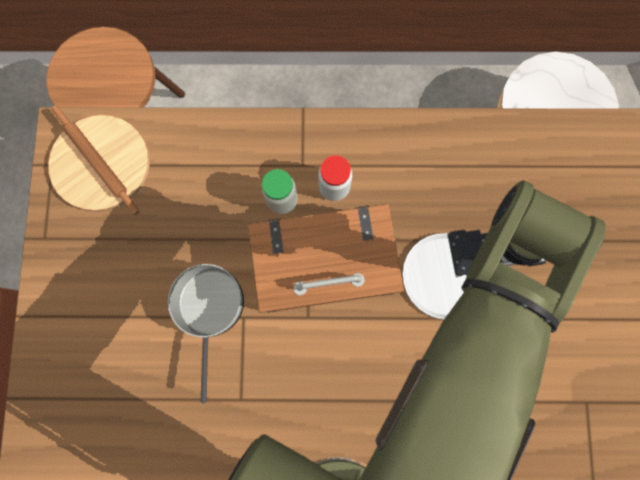

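The tray centre shows at (327,184), predicted (326,187). Lowering.

Call:
apply_moves(plan=[0,0,0,0.03,0,0.001,45,0,0,0,0.045,0,0,45,0,0,0,0.05,0,0,45,0,0,0,0.045,0,0,45,0,0,0,0.025,0,0,45])

```text
clock: 8.75
eef_pos: [527.3, -246.3, 107.2]
eef_rot: [2.461, 1.568, 2.613]
wrist_force: [-0.6, 0.2, -0.5]
finger_gap: 65.5
```

Call:
apply_moves(plan=[0,0,0,0.015,0,0,45,0,0,0,0.008,0,0,45,0,0,0,0.005,0,0,45,0,0,0,0,0,0,45])

```text
clock: 9.25
eef_pos: [528.0, -247.7, 81.8]
eef_rot: [-0.712, 1.57, -0.562]
wrist_force: [0.1, -0.1, -1.2]
finger_gap: 65.8
```

Call:
apply_moves(plan=[0,0,0,0.002,0,0,45,0,0,0,0.002,0,0,45,0,0,0,0,0,0,45])

```text
clock: 9.62
eef_pos: [527.7, -247.6, 77.4]
eef_rot: [2.313, 1.571, 2.463]
wrist_force: [-0.4, 0.4, -0.5]
finger_gap: 65.4
```

Call:
apply_moves(plan=[0,0,0,0.001,0,0,45,0,0,0,0.001,0,0,45,0,0,0,0,0,0,45])

```text
clock: 10.0
eef_pos: [528.1, -247.7, 75.9]
eef_rot: [-0.496, 1.57, -0.346]
wrist_force: [-0.3, 0.0, 4.6]
finger_gap: 65.5
```

```bash
python3 -c "
from h import *
togo([528,-248,76],np.pi/2+.15)
c=cam('scene');cv2.imwrite('pics/s7.png',cv2.resize(c['im'][80:330,200:440],None,fx=2.4,fy=2.4))"
```

```text
t 10.0 pos [ 528.1 -247.7   75.9] q [-0.5   0.51  1.55  0.    1.08 -2.22] F [-0.3  0.   4.6] gap 65.5
toolx [ 0.001 -0.    -1.   ] tooly [-0.15   0.989 -0.   ] toolz [0.989 0.15  0.001]
rotvec [0.0002 0.0008 0.0004] shift now-axes mm [-0.1 -0.2 -0.1] shift in target axes [-0.1 -0.2 -0.1]
```

View pics/s7.png

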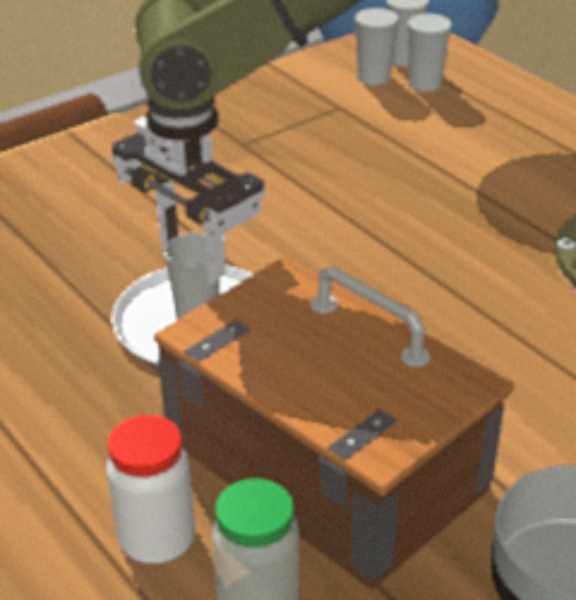

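Contact came at Fz = 4.6 N with the TCP at 75.9, where 76 was expected. Releasing gently and rising.

Call:
apply_moves(plan=[0,0,0,0,0,0,72,0,0,0,0,0,0,76,0,0,0,0,0,0,85,0,0,0,0,0,0,95,0,0,0,0,0,0,95])

```text
clock: 10.68
eef_pos: [527.7, -247.6, 75.4]
eef_rot: [2.755, 1.571, 2.906]
wrist_force: [0.1, -1.3, 0.7]
finger_gap: 89.1
```

Call:
apply_moves(plan=[0,0,0,-0.015,0,0,95,0,0,0,-0.035,0,0,95,0,0,0,-0.05,0,0,95,0,0,0,-0.05,0,0,95,0,0,0,-0.04,0,0,95])

```text
clock: 11.3
eef_pos: [527.7, -247.6, 269.0]
eef_rot: [-0.654, 1.568, -0.503]
wrist_force: [0.8, -0.2, -0.5]
finger_gap: 89.2
```

```bash
python3 -c "
from h import *
togo([497.5,23,260],.15)
c=cam('wrist');cv2.imwrite('pics/w8.png',c['im']);print(proj(c,[528,-248,4]),proj(c,[528,-248,104]))
c=cam('scene');cv2.imwrite('pics/s8.png',cv2.resize(c['im'][80:330,200:440],None,fx=2.4,fy=2.4))"
```

```text
t 11.3 pos [ 527.7 -247.6  269. ] q [-0.5   0.33  1.33 -0.    1.48 -2.22] F [ 0.8 -0.2 -0.5] gap 89.2
toolx [ 0.002 -0.001 -1.   ] tooly [-0.15   0.989 -0.002] toolz [0.989 0.15  0.002]
rotvec [ 1.571e+00  2.800e-03 -4.000e-04] shift now-axes mm [  8.6 272.1  10.6] shift in target axes [   9.    10.6 -272.1]
(np.float64(326.3658903151273), np.float64(191.0881604124749)) (np.float64(326.0337640572634), np.float64(212.57547429750736))
```

View pics/w8.png

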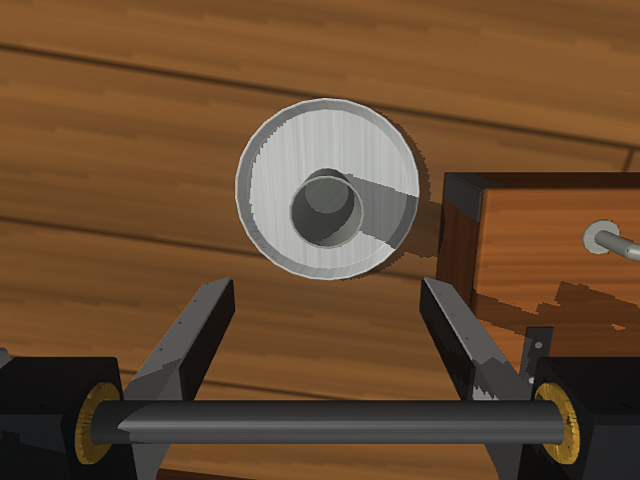

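View pics/s8.png

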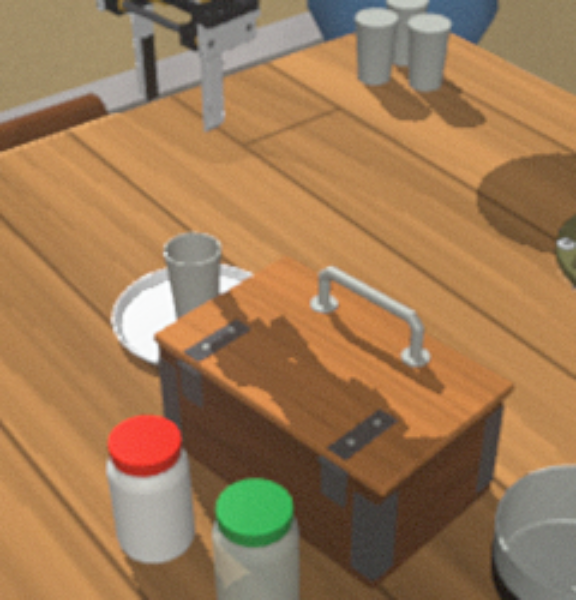

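The tumbler stands upright in the tray with its rim at (326,212), exactly as predicted. I'll refine the handle position from the earlier wrist views.

```bash
python3 - <<'E'
from h import *
c=cams.camera("wrist");f=240/np.tan(np.radians(c["fovy"])/2)
def mk(p):
    x=np.array([0,0,-1.]);y=np.array([-.15,.989,0]);y/=np.linalg.norm(y);T=np.eye(4);T[:3,:3]=np.stack([x,y,np.cross(x,y)],1);T[:3,3]=p
    return dict(f=f,cx=c["cx"],cy=c["cy"],T=T@c["T_tool_cam"])
def bar(fn,x0,x1,y0,y1):
    im=cv2.imread(fn);h=cv2.cvtColor(im,cv2.COLOR_BGR2HSV);m=(h[...,1]<60)&(h[...,2]>90)
    r=[]
    for x in range(x0,x1):
        v=np.nonzero(m[y0:y1,x])[0]; 
        if len(v): r.append((x,y0+v.mean()))
    r=np.array(r);k=np.polyfit(r[:,0],r[:,1],1);xs=np.nonzero(m[int(r[:,1].mean())])[0];print(fn,k,r[:,1].mean(),xs.min(),xs[(xs<400)].max());return k
k1=bar("pics/w1.png",115,200,205,235);k2=bar("pics/w2.png",230,340,90,130);k4=bar("pics/w4.png",195,345,85,130);k5=bar("pics/w5.png",235,335,90,130)
W={1:mk([485.9,160.3,291.4]),2:mk([576,69.3,291.2]),4:mk([574.8,69.9,214.4]),5:mk([574.9,70.1,305.9])}
for a,pa,b,pb in((1,(52,np.polyval(k1,52)),2,(182,np.polyval(k2,182))),(1,(52,np.polyval(k1,52)),4,(128,np.polyval(k4,128))),(2,(182,np.polyval(k2,182)),4,(128,np.polyval(k4,128)))):
    print(a,b,tri(W[a],pa,W[b],pb))
for i,u,k in((2,281,k2),(4,262,k4),(5,283,k5)): print(i,onz(W[i],u,np.polyval(k,u),187.5).round(1))
for u in(230,340):print(onz(W[2],u,np.polyval(k2,u),187.5).round(1))
E
```

```text
pics/w1.png [-2.11061169e-03  2.18866660e+02] 218.53529411764706 52 399
pics/w2.png [-1.18361469e-16  1.08000000e+02] 108.0 0 379
pics/w4.png [-2.20821928e-17  1.08500000e+02] 108.5 0 394
pics/w5.png [1.80074273e-17 1.09500000e+02] 109.5 0 375
1 2 (array([506.06127892, -38.51115227, 183.61748295]), np.float64(1.80177298982797))
1 4 (array([505.61857535, -37.28876009, 185.56229208]), np.float64(1.5566132257436078))
2 4 (array([505.52095174, -39.96324768, 181.37578285]), np.float64(0.044031149887396946))
2 [495.4  26.9 187.5]
4 [495.4  26.8 187.5]
5 [495.2  27.6 187.5]
[500.5  -6.5 187.5]
[489.6  65.5 187.5]
```

Call:
apply_moves(plan=[0,0,0,0,0.025,0.001,95,0,0,0,0,0.045,0.002,95,0,0,0,0,0.05,0.002,95,0,0,0,0,0.05,0.0015,95,0,0,0,0,0.05,0.0015,95])

```text
clock: 12.08
eef_pos: [501.9, -27.4, 264.6]
eef_rot: [2.83, 1.569, 2.98]
wrist_force: [-0.4, 0.5, -0.8]
finger_gap: 89.1
```

Call:
apply_moves(plan=[0,0,0,0,0.035,0.001,80,0,0,0,0,0.018,0.0005,60,0.157,0,0,0,0,0,60,0.157,0,0,0,0,0,60,0.157,0,0,0,0,0,60])

```text
clock: 12.7
eef_pos: [496.3, 23.2, 264.9]
eef_rot: [-2.715, 1.57, -3.041]
wrist_force: [0.2, 0.3, 0.5]
finger_gap: 56.7
```

Call:
apply_moves(plan=[0.157,0,0,0,0,0,60,0.157,0,0,0,0,0,60,0.157,0,0,0,0,0,60,0.157,0,0,0,0,0,60,0.157,0,0,0,0,0,60])

```text
clock: 13.32
eef_pos: [496.3, 23.1, 264.9]
eef_rot: [-1.904, 1.57, -3.016]
wrist_force: [-0.0, 0.3, 0.1]
finger_gap: 56.5
```

Call:
apply_moves(plan=[0.157,0,0,0,0,0,60,0.157,0,0,0,0,0,60,0,0,0,0,0,0,60])

```text
clock: 13.7
eef_pos: [496.3, 23.2, 265.0]
eef_rot: [-1.589, 1.57, -3.009]
wrist_force: [-0.1, 0.1, 0.2]
finger_gap: 56.1
```

```bash
python3 -c "
from h import *
togo([496.3,24,168.5],.15)
c=cam('wrist');cv2.imwrite('pics/w9.png',c['im']);print(proj(c,[496.3,24,187.5]))
c=cam('scene');cv2.imwrite('pics/s9.png',cv2.resize(c['im'][80:330,200:440],None,fx=2.4,fy=2.4))"
```

```text
t 13.7 pos [496.3  23.2 265. ] q [-0.03  0.14  1.58 -0.    1.43 -0.18] F [-0.1  0.1  0.2] gap 56.1
toolx [-0.001 -0.    -1.   ] tooly [ 0.989  0.151 -0.001] toolz [ 0.151 -0.989 -0.   ]
rotvec [ 0.0013 -0.      0.0008] shift now-axes mm [96.5  0.2 -0.8] shift in target axes [96.5  0.1 -0.8]
(np.float64(325.7795250621777), np.float64(244.60234835329732))
```

View pics/w9.png

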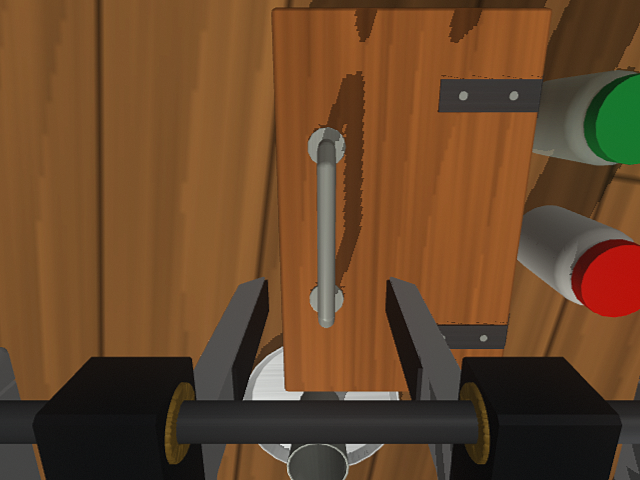

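View pics/s9.png

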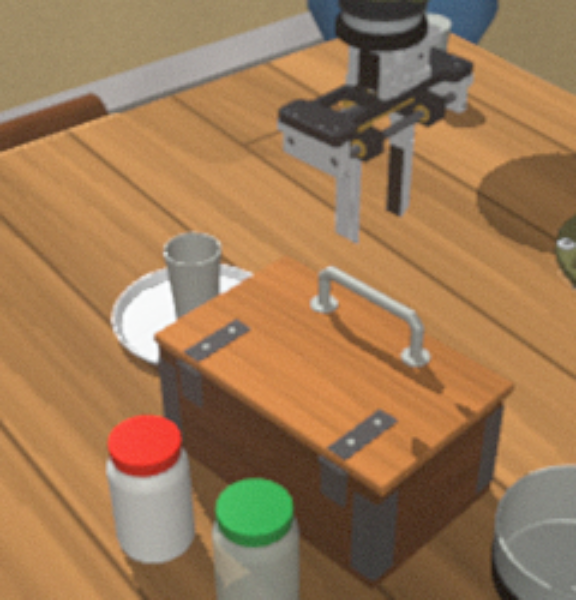

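The bar sits at u=326 between the fingers, v 142–327, and the predicted centre was (326,245). Descending and gripping.

Call:
apply_moves(plan=[0,0,0,0.02,0,0,60,0,0,0,0.03,0,0,60,0,0,0,0.025,0,0,60,0,0,0,0.015,0,0,60,0,0,0,0.006,0,0,60])

```text
clock: 14.42
eef_pos: [496.3, 23.6, 169.0]
eef_rot: [-1.713, 1.57, -3.132]
wrist_force: [0.2, 0.5, -0.6]
finger_gap: 56.5
```

Call:
apply_moves(plan=[0,0,0,0,0,0,5,0,0,0,0,0,0,5,0,0,0,0,0,0,5,0,0,0,0,0,0,5,0,0,0,0,0,0,5], force=30)

```text
clock: 15.05
eef_pos: [495.6, 23.6, 169.5]
eef_rot: [-1.583, 1.569, -3.003]
wrist_force: [3.3, -0.6, 6.8]
finger_gap: 11.2
```

Call:
apply_moves(plan=[0,0,0,0,0,0,5,0,0,0,0,0,0,5,0,0,0,0,0,0,5], force=30)

```text
clock: 15.42
eef_pos: [495.6, 23.6, 169.5]
eef_rot: [-1.588, 1.569, -3.008]
wrist_force: [-6.1, -0.7, 4.9]
finger_gap: 11.0
```

```bash
python3 -c "
from h import *
togo([496.3,24,168.5],.15)
c=cam('wrist');cv2.imwrite('pics/w10.png',c['im'])"
```

```text
t 15.425 pos [495.6  23.6 169.5] q [-0.03  0.22  1.71 -0.    1.21 -0.18] F [-6.1 -0.7  4.9] gap 11.0
toolx [-0.002 -0.    -1.   ] tooly [ 0.989  0.15  -0.002] toolz [ 0.15  -0.989 -0.   ]
rotvec [ 0.0011 -0.      0.0019] shift now-axes mm [ 1.   0.7 -0.3] shift in target axes [ 1.   0.7 -0.3]
```

View pics/w10.png

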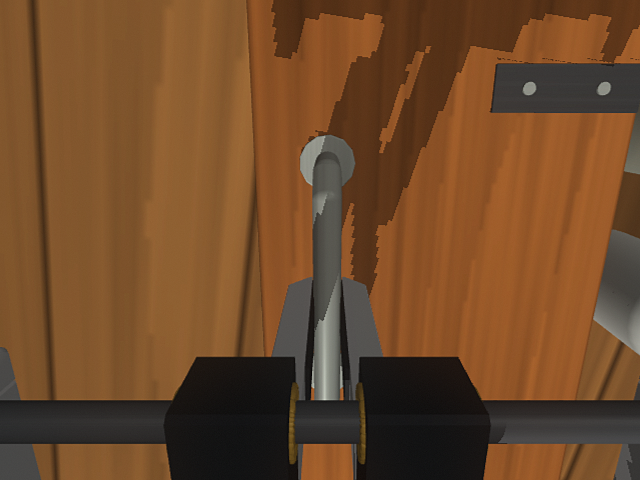

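The bar is gripped with a gap of 11 mm. Next is a table of arc increments with a smooth profile.

```bash
python3 - <<'E'
import numpy as np
N=40;s=np.arange(N+1)/N;th=1.44*(10*s**3-15*s**4+6*s**5)
r=np.hypot(150,57);p=np.arctan2(57,150)
X=-np.round(r*np.sin(p+th)*2)/2;Y=np.round(-r*np.cos(p+th)*2)/2
for i in range(N):
    print(i+1,round(th[i+1],3),X[i+1]-X[i],Y[i+1]-Y[i], "" if (i+1)%5 else "---- cum %.1f %.1f"%(Y[i+1]-Y[0],X[0]-X[i+1]))
E
```

```text
1 0.0 0.0 0.0 
2 0.002 -0.5 0.0 
3 0.005 -0.5 0.5 
4 0.012 -1.0 0.0 
5 0.023 -1.5 1.0 ---- cum 1.5 3.5
6 0.038 -2.0 1.0 
7 0.058 -3.0 1.0 
8 0.083 -4.0 2.0 
9 0.114 -4.0 2.0 
10 0.149 -5.0 2.5 ---- cum 10.0 21.5
11 0.19 -5.5 3.5 
12 0.235 -6.5 4.0 
13 0.285 -6.5 4.5 
14 0.339 -6.5 5.5 
15 0.396 -7.0 6.0 ---- cum 33.5 53.5
16 0.457 -7.0 7.0 
17 0.521 -6.5 7.5 
18 0.586 -6.5 8.5 
19 0.653 -6.0 9.0 
20 0.72 -5.5 9.5 ---- cum 75.0 85.0
21 0.787 -4.5 9.5 
22 0.854 -4.0 10.0 
23 0.919 -3.5 10.0 
24 0.983 -2.5 9.5 
25 1.044 -2.0 10.0 ---- cum 124.0 101.5
26 1.101 -1.0 9.0 
27 1.155 -0.5 8.5 
28 1.205 -0.5 8.0 
29 1.25 0.0 7.5 
30 1.291 0.5 6.5 ---- cum 163.5 103.0
31 1.326 0.5 5.5 
32 1.357 1.0 5.0 
33 1.382 0.5 4.0 
34 1.402 0.5 3.0 
35 1.417 0.5 2.5 ---- cum 183.5 100.0
36 1.428 0.5 1.5 
37 1.435 0.0 1.0 
38 1.438 0.5 0.5 
39 1.44 0.0 0.5 
40 1.44 0.0 0.0 ---- cum 187.0 99.0
```

Call:
apply_moves(plan=[0,0,0,-0.0005,0,0,5,0,0,0,-0.0005,0.0005,0,5,0,0,0,-0.001,0,0,5,0,0,0,-0.0015,0.001,0,5,0,0,0,-0.002,0.001,0,5], force=30)

```text
clock: 16.1
eef_pos: [497.4, 23.9, 174.2]
eef_rot: [-1.626, 1.567, -3.045]
wrist_force: [-11.0, -2.8, -1.2]
finger_gap: 11.2
```

Call:
apply_moves(plan=[0,0,0,-0.003,0.001,0,5,0,0,0,-0.004,0.002,0,5,0,0,0,-0.004,0.002,0,5,0,0,0,-0.005,0.0025,0,5,0,0,0,-0.0055,0.0035,0,5])

```text
clock: 16.73
eef_pos: [508.0, 25.5, 196.1]
eef_rot: [-1.609, 1.565, -3.029]
wrist_force: [-17.2, -3.7, 4.3]
finger_gap: 11.2
```

The pull is about 17 N, pushing the bar away from the hinge, so my arc runs slightly inside. I'll ease it by about 1 mm.

Call:
apply_moves(plan=[0,0,0,-0.0065,0.0035,0,5,0,0,0,-0.0065,0.004,0,5,0,0,0,-0.0065,0.0055,0,5,0,0,0,-0.007,0.006,0,5,0,0,0,-0.007,0.007,0,5])

```text
clock: 17.35
eef_pos: [534.2, 29.4, 230.7]
eef_rot: [-1.553, 1.567, -2.973]
wrist_force: [-16.6, -2.8, 9.5]
finger_gap: 11.4
```

```bash
python3 -c "
from h import *
togo([496.3,24,168.5],.15)
s=readout.read_state();p=s['eef_pos'];H=np.array([644.6,46.4]);d=p[:2]-H;print(d@[.9888,.1494],p[2]+18.8-130.5,np.hypot(d@[.9888,.1494],p[2]+18.8-130.5),s['moment'])"
```

```text
t 17.35 pos [534.2  29.4 230.7] q [-0.01  0.25  1.53 -0.    1.37 -0.16] F [-16.6  -2.8   9.5] gap 11.4
toolx [-0.003 -0.001 -1.   ] tooly [ 0.989  0.15  -0.004] toolz [ 0.15  -0.989  0.   ]
rotvec [0.0009 0.0001 0.0035] shift now-axes mm [ 62.3 -38.   -0.4] shift in target axes [ 62.2 -38.2  -0.3]
-111.75124425210514 118.99212199178743 163.24051484849613 [-0.59669357  3.30885114  0.01294178]
```

Call:
apply_moves(plan=[0,0,0,-0.007,0.007,0,5,0,0,0,-0.007,0.008,0,5,0,0,0,-0.0065,0.0085,0,5,0,0,0,-0.0055,0.0095,0,5,0,0,0,-0.0045,0.0095,0,5])

```text
clock: 17.98
eef_pos: [577.3, 35.9, 261.8]
eef_rot: [0.099, 1.57, -1.321]
wrist_force: [-5.7, -2.0, 4.0]
finger_gap: 11.2
```

Call:
apply_moves(plan=[0,0,0,-0.0045,0.01,0,5,0,0,0,-0.0035,0.01,0,5,0,0,0,-0.003,0.0095,0,5,0,0,0,-0.002,0.01,0,5,0,0,0,-0.001,0.009,0,5])

```text
clock: 18.6
eef_pos: [625.9, 43.2, 275.3]
eef_rot: [1.108, 1.57, -0.312]
wrist_force: [-3.3, -2.9, 6.5]
finger_gap: 10.7
```

```bash
python3 -c "
from h import *
togo([496.3,24,168.5],.15)
c=cam('scene');cv2.imwrite('pics/s11.png',cv2.resize(c['im'][80:330,200:440],None,fx=2.4,fy=2.4))"
```

```text
t 18.6 pos [625.9  43.2 275.3] q [ 0.01  0.44  1.17 -0.    1.53 -0.14] F [-3.3 -2.9  6.5] gap 10.7
toolx [ 0.001 -0.    -1.   ] tooly [0.989 0.15  0.001] toolz [ 0.15  -0.989  0.001]
rotvec [ 0.0008  0.0005 -0.001 ] shift now-axes mm [ 106.6 -131.1   -0.6] shift in target axes [ 106.8 -131.    -0.4]
```

View pics/s11.png

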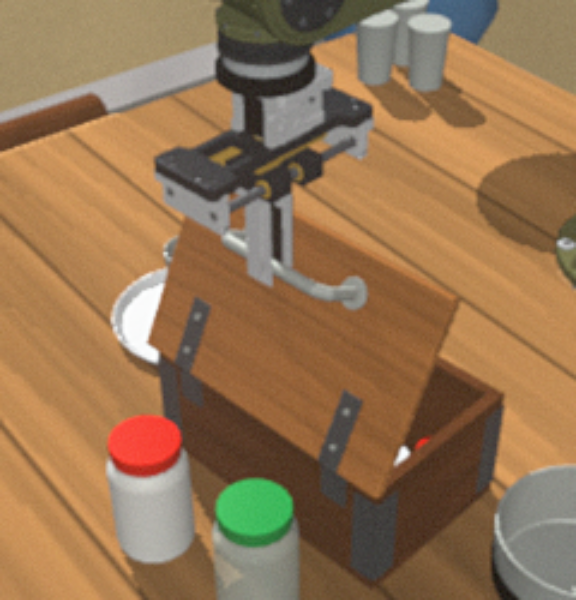

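The lid is up at about 1.1 rad and the forces are small. Continuing to the balance point.

Call:
apply_moves(plan=[0,0,0,-0.0005,0.0085,0,5,0,0,0,-0.0005,0.008,0,5,0,0,0,0,0.0075,0,5,0,0,0,0.0005,0.0065,0,5,0,0,0,0.0005,0.0055,0,5])

```text
clock: 19.27
eef_pos: [661.3, 48.6, 274.1]
eef_rot: [-1.105, 1.57, -2.525]
wrist_force: [-1.7, -4.2, 1.5]
finger_gap: 11.1
```

Call:
apply_moves(plan=[0,0,0,0.001,0.005,0,5,0,0,0,0.0005,0.004,0,5,0,0,0,0.0005,0.003,0,5,0,0,0,0.0005,0.0025,0,5,0,0,0,0.0005,0.0015,0,5])

```text
clock: 19.9
eef_pos: [677.0, 51.0, 271.6]
eef_rot: [1.018, 1.57, -0.402]
wrist_force: [0.0, -5.2, 3.8]
finger_gap: 11.1
```

Call:
apply_moves(plan=[0,0,0,0,0.001,0,5,0,0,0,0,0.0005,0,5,0,0,0,0,0,0,5,0,0,0,0,0,0,5])

```text
clock: 20.4
eef_pos: [678.2, 51.3, 271.2]
eef_rot: [-1.347, 1.571, -2.767]
wrist_force: [-0.4, -4.6, 0.3]
finger_gap: 11.1
```

```bash
python3 -c "
from h import *
togo([496.3,24,168.5],.15)
s=readout.read_state();p=s['eef_pos'];d=p[:2]-np.array([495.6,23.6]);print(d@[.9888,.1494],p[2]-169.5)
c=cam('scene');cv2.imwrite('pics/s12f.png',c['im']);cv2.imwrite('pics/s12.png',cv2.resize(c['im'][100:300,240:440],None,fx=3,fy=3,interpolation=2))
c=cam('top');cv2.imwrite('pics/t12f.png',c['im'])
c=cam('wrist');cv2.imwrite('pics/w12.png',c['im'])"
```

```text
t 20.4 pos [678.2  51.3 271.2] q [ 0.02  0.58  0.98 -0.    1.58 -0.13] F [-0.4 -4.6  0.3] gap 11.1
toolx [-0. -0. -1.] tooly [ 0.989  0.15  -0.   ] toolz [ 0.15  -0.989  0.   ]
rotvec [0.0009 0.0001 0.0003] shift now-axes mm [ 102.8 -183.9   -0.4] shift in target axes [ 102.7 -184.    -0.2]
184.71742185124467 101.74154005890824
```

View pics/s12.png

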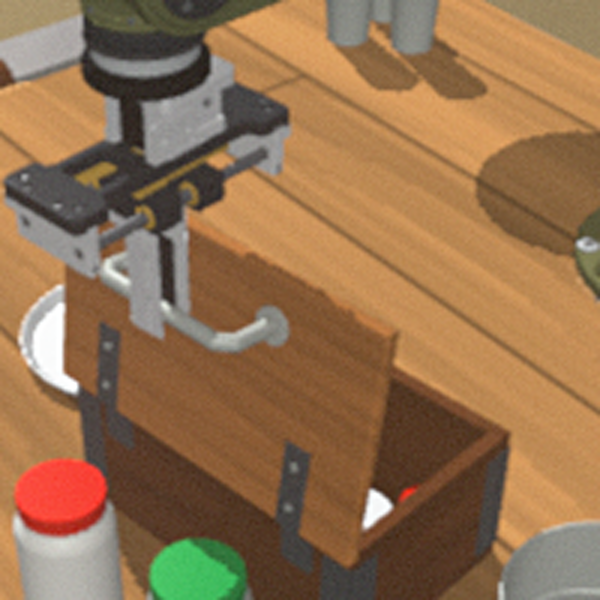

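View pics/w12.png

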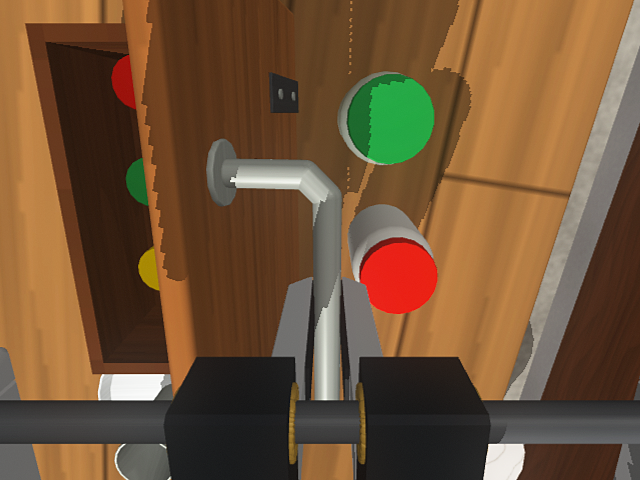

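View pics/t12f.png

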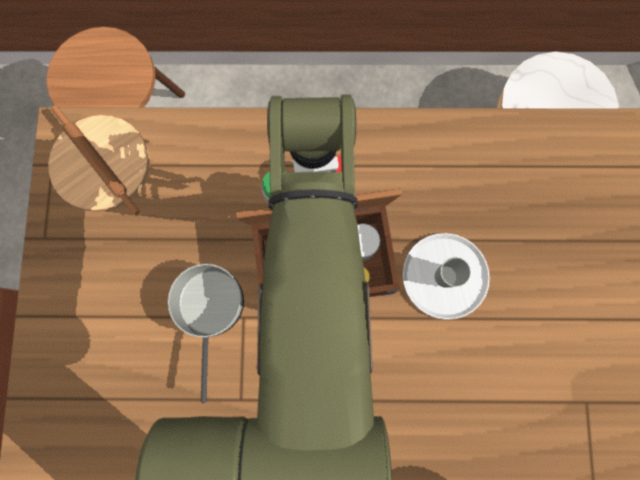

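The lid is up at about 1.43 rad by arm odometry and the tumbler still stands in the tray at (455,272). I'll measure the lid angle from the images.

```bash
python3 - <<'E'
import cv2
a=cv2.imread("pics/s12f.png");cv2.imwrite("pics/s12z.png",cv2.resize(a[195:295,320:410],None,fx=6,fy=6,interpolation=2))
a=cv2.imread("pics/t12f.png");cv2.imwrite("pics/t12z.png",cv2.resize(a[180:240,230:290],None,fx=8,fy=8,interpolation=2))
E
```

```text
(no output)
```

View pics/s12z.png

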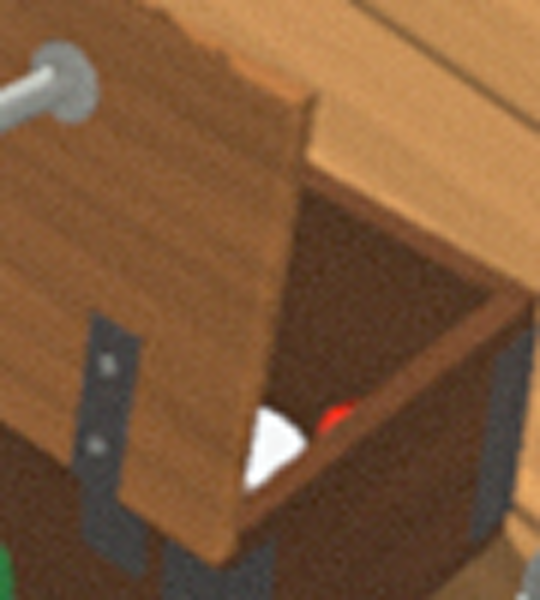

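View pics/t12z.png

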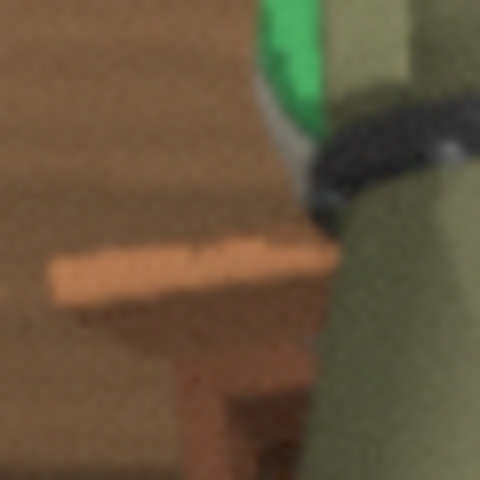

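```bash
python3 - <<'E'
from h import *
t=cam("top");s=cam("scene");H=np.array([644.6,46.0,130.5]);ex=np.array([.9888,.1494,0]);ey=np.array([-.1494,.9888,0])
def rep(n,P):
    d=P-H;print(n,P.round(1),"chest rel",(d@ex).round(1),(d@ey).round(1),d[2].round(1))
A=((235.75,212.5),(370.8,211.7));B=((237.1,218),(373,210.7))
for n,p in(("topface",A),("under",B)):
    P,e=tri(t,p[0],s,p[1]);print(e.round(1));rep(n,P);rep(n+" topcam z318",onz(t,*p[0],318))
    # scene ray cut with plane y_chest=151
    o,d=ray(s,*p[1]);k=(151-(o-H)@ey)/(d@ey);rep(n+" scene y151",o+k*d)
o,d=ray(s,320+222/6,195+560/6);k=(151-(o-H)@ey)/(d@ey);rep("back topface scene",o+k*d)
for th in(1.40,1.42,1.44,1.46):print(th,"top",-188*np.cos(th)+12*np.sin(th),188*np.sin(th)+12*np.cos(th),"und",-188*np.cos(th),188*np.sin(th))
togo([0,0,0],.15)
E
```

```text
3.9
topface [603.7 192.3 317.3] chest rel -18.6 150.8 186.8
topface topcam z318 [604.9 190.8 318. ] chest rel -17.6 149.1 187.5
topface scene y151 [600.7 192.1 315.5] chest rel -21.6 151.0 185.0
2.6
under [594.9 189.7 313.7] chest rel -27.7 149.5 183.2
under topcam z318 [594.9 188.1 318. ] chest rel -27.9 147.9 187.5
under scene y151 [594.4 191.1 314.2] chest rel -27.9 151.0 183.7
back topface scene [626.7 196.  131.5] chest rel 4.8 151.0 1.0
1.4 top -20.12842610538379 187.30415495263338 und -31.953822865245314 185.2645492378305
1.42 top -16.3785671891763 187.66923705506355 und -28.24238834339694 185.8665314161233
1.44 top -12.622157064471125 187.9592539648948 und -24.519657242771363 186.39416946003706
1.46 top -8.860698245233342 188.17408967923006 und -20.78711860617308 186.84725232138922
t 20.65 pos [678.2  51.3 271.2] q [ 0.02  0.58  0.98 -0.    1.58 -0.13] F [-0.5 -4.4  0.2] gap 11.2
toolx [-0. -0. -1.] tooly [ 0.989  0.15  -0.   ] toolz [ 0.15  -0.989  0.   ]
rotvec [0.0009 0.0001 0.0003] shift now-axes mm [ 271.4 -678.1  -51.3] shift in target axes [ 271.2 -678.3  -50.7]
```

Arm odometry gives 1.425 rad and the images give about 1.40–1.42. I'll nudge back 3 mm.

Call:
apply_moves(plan=[0,0,0,0,0.0005,0,5,0,0,0,0.0005,0.001,0,5,0,0,0,0,0.001,0,5,0,0,0,0,0.0005,0,5,0,0,0,0,0,0,5])

```text
clock: 21.28
eef_pos: [681.2, 51.8, 270.6]
eef_rot: [-1.587, 1.57, -3.006]
wrist_force: [-0.8, -4.6, 0.3]
finger_gap: 11.1
```

Call:
apply_moves(plan=[0,0,0,0,0,0,5,0,0,0,0,0,0,5,0,0,0,0,0,0,5,0,0,0,0,0,0,5])

```text
clock: 21.78
eef_pos: [681.2, 51.8, 270.6]
eef_rot: [-1.604, 1.57, -3.024]
wrist_force: [-0.3, -4.9, -0.8]
finger_gap: 11.1
```

```bash
python3 -c "
from h import *
togo([496.3,24,168.5],.15)
s=readout.read_state();p=s['eef_pos'];d=p[:2]-np.array([495.6,23.6]);a=d@[.9888,.1494];print(a,p[2]-169.5,'theta',np.arccos(-(a-150)/160.47)-.3631,s['qd'].round(4))
c=cam('scene');cv2.imwrite('pics/s13.png',c['im'])
c=cam('top');cv2.imwrite('pics/t13.png',cv2.resize(c['im'][150:330,150:500],None,fx=2,fy=2))
c=cam('top')['im'];cv2.imwrite('pics/t13z.png',cv2.resize(c[180:240,230:290],None,fx=8,fy=8,interpolation=2))"
```

```text
t 21.775 pos [681.2  51.8 270.6] q [ 0.02  0.58  0.97 -0.    1.59 -0.13] F [-0.3 -4.9 -0.8] gap 11.1
toolx [-0. -0. -1.] tooly [ 0.989  0.15  -0.   ] toolz [ 0.15  -0.989 -0.   ]
rotvec [ 0.001  -0.      0.0005] shift now-axes mm [ 102.2 -186.9   -0.3] shift in target axes [ 102.1 -186.9   -0.2]
187.68430624783542 101.1453177287417 theta 1.4447472844472744 [-0.0008  0.0012  0.0004  0.0008  0.0001 -0.0011]
```

View pics/s13.png

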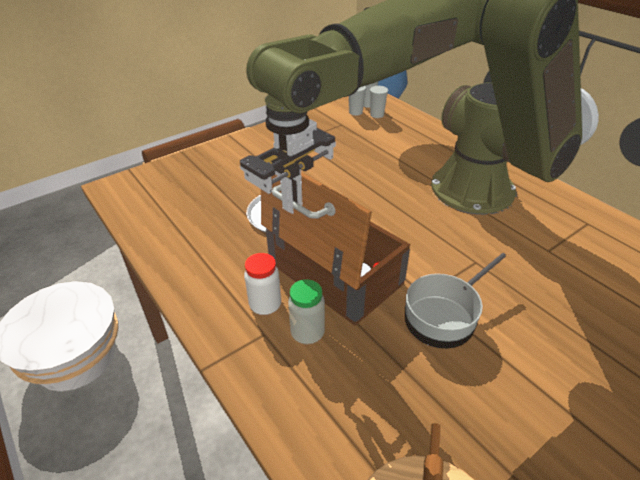

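View pics/t13z.png

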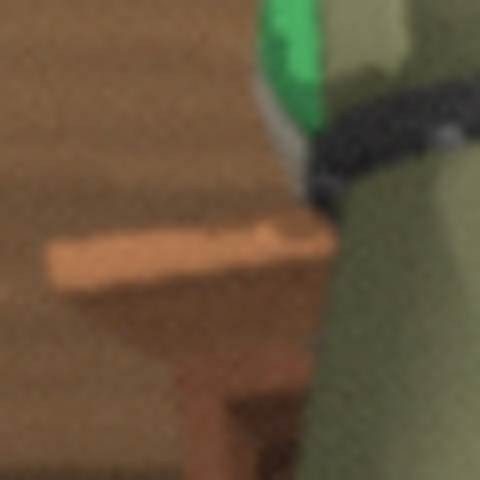

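The lid reads 1.445 rad by odometry and about 1.435 by image. It is still, and the jars and pan are at their original pixels. Handing in.

```bash
python3 -c "
from cell import ticket
print(ticket.sign_off())"
```

```text
the job is handed in; nothing more can be done
None
```

The tumbler is standing upright on the tray, and the lid is held still close to its balance point, still gripped by the handle. I handed the job in at about 22 s.

- **Tumbler:** My first grip touched only the rim, above the pads, so I opened and took it again higher up. I then carried it over the lid, which stayed shut. It touched the tray at about 4.6 N before I released it, and later top and wrist views show it upright at the tray's centre.
- **Lid swing:** I swung the lid up over about 4.5 s. My planned arc ran slightly inside the true one, so the pull peaked at about 19 N until I corrected it partway. The bar also slid about 2–3 mm along the pads.
- **Lid angle:** The target is 1.44 rad. The arm's position gives 1.445 rad. The top view gives about 1.435, estimated from how far the corner shifted after the last nudge. Before that nudge, the image measurements were spread over about 1.39–1.42 while the arm's position gave 1.425.
- **Final state:** The lid was motionless, with a steady sideways force of about 5 N along the bar and under 1 N in the other directions. The jars and saucepan are at their original places in the last scene picture.

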